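# Pin the hold-down plate over a cut blank in a sloping jig

### The job

Clamp the cut blank in the sloping jig for grinding: hook the loose hold-down plate's tongue under the ledge at the top of the slope, swing the plate down flat on the blank and let it sit back against the stop at the bottom, and let go of it. Then take the square-headed pin from the wooden block and, holding it, push it along its sloping axis through the lined-up holes of plate, blank and bed until its collar rests on the plate; leave it there and leave the other things on the bench where they are.

Things in the scene. Friction and masses are not known exactly. Their poses are not given: they have to be found in the camera images.
- bed: Sloping steel bed of the jig, 200 x 100 x 10 mm, fixed, tilted 30 degrees, low end toward the robot. Origin: centre of its top face, 80 mm above the bench. x points up the slope, y across, z square out of the face. Four side dowels (10 mm thick, 19 mm tall, conical tops) at x = -70 and +50, y = +-37 mm leave 64 mm between them. The space under the bed is open for the pin
- bed_stop (a point): Middle of the foot of the stop bar's inner face, at x = -85, y = 0, z = 0 mm of the bed; same axes. The bar stands across the low end of the bed, 80 mm wide, 16 mm tall
- bed_ledge (a point): Middle of the lower front edge of the ledge at the high end of the bed, at x = 62, y = 0, z = 22 mm of the bed; same axes. The ledge is 100 mm wide, 8 mm thick (top at z = 30), and runs up the slope over the bed to a back wall at x = 92 mm; two side posts leave 80 mm between them
- bed_hole (a point): Centre of the bed's 16 mm through hole, in its top face, at x = -45 mm, y = 0 of the bed; same axes as the bed
- blank_hole (a point): Centre of the 16 mm hole in the cut blank, half-way through its thickness. The blank is a loose dark steel plate 130 x 60 x 6 mm with a rounded ear on either side; it already lies on the bed against the stop, from x = -85 to +45 mm of the bed, its hole over the bed's
- cover_grip (a point): Centre of the bar grip (40 mm along x, 18 mm along y, 34 mm tall) on the loose bright steel hold-down plate (about 0.55 kg, 8 mm thick, starts flat on the bench, its underside 25 mm below this point). x points to the tongue, z out of the plate's top. Once seated, this point is at x = +3, y = 0, z = 31 mm of the bed and all three holes line up
- cover_tongue (a point): Middle of the end of the hold-down plate's tongue, half-way through its thickness, at x = +72, z = -21 mm from the grip's centre; axes as the grip's. The tongue is the last 25 mm, 40 mm wide; the rest of the plate is 60 mm wide; its plain end is 160 mm from this point
- cover_hole (a point): Centre of the 16 mm through hole in the hold-down plate, in its top face, 48 mm from the grip's centre toward the plain end; axes as the grip's
- pin_head (a point): Centre of the square head (18 x 18 x 40 mm, sides along x and y) of the loose steel pin, about 0.15 kg; z runs along the pin, away from the tip. Below the head: a round collar 28 mm across, 5 mm thick (underside 25 mm below this point), then a shank 12 mm thick, 46 mm long. Starts upright in one of the block's two holes, collar on the block, sides along the block's
- pin_tip (a point): End of the pin's tapered tip (10 mm long, from 12 down to 5 mm), 71 mm below the head's centre on the pin's axis; axes as the head's
- block: Fixed wooden tool block, 80 x 140 x 60 mm tall (x, y, z), origin at the centre of its underside; two holes at y = -36 and +36 mm hold the pin and the centre punch, either way round
- punch_head (a point): Dark centre punch with a round, slightly flared head (15 mm across, 41 mm tall) in the other hole of the block; this point is half-way up the head. Not to be used
- wirebrush: Wire brush lying on the bench, a bystander; origin on its underside
- hammer: Hammer lying on the bench, a bystander; origin on its underside
- fluid: Grey bottle, 60 mm across, 150 mm tall, a bystander; origin at the centre of its underside
- bar_offcut: Steel bar offcut 90 x 35 x 22 mm, a bystander; origin at the centre of its underside
- collar: Steel shaft collar, 48 mm across, 18 mm tall, a bystander; origin at the centre of its underside
There are look-alikes about, which are no part of the job. Of the things like the part that bears blank_hole, leave any that is orange; of the rest the smaller one is meant.

How it is judged:
On the way, in this order (a step that is already met when the one before it is completed fails the run):
1. the hold-down plate is hooked under the ledge, flat on the blank, against the stop, and let go of (x of cover_grip in the frame of bed between -0.004 and 0.009 m and y of cover_grip in the frame of bed between -0.006 and 0.006 m and z of cover_grip in the frame of bed between 0.027 and 0.0345 m and angle between the x axis of cover_grip and the x axis of bed, either way round below 0.07 rad and angle between the z axis of cover_grip and the z axis of bed, either way round below 0.05 rad and contact force between the fingers and cover below 0.1 N), for 0.2 s.
2. the held pin is pushed through plate, blank and bed (x of pin_tip in the frame of bed_hole between -0.007 and 0.007 m and y of pin_tip in the frame of bed_hole between -0.007 and 0.007 m and z of pin_tip in the frame of bed below -0.016 m and contact force between the fingers and pin above 0.5 N), for 0.1 s.
At the end, for the whole second after the job is handed in: Plate flat on the blank (3 degrees, 3.5 mm), tongue under the ledge, within 6 mm of its place at the stop; blank in place (about 7 mm); pin through all three holes, square to the bed within 8 degrees, collar within 3.5 mm of resting on the plate; pin and plate released and at rest (x of cover_grip in the frame of bed between -0.004 and 0.009 m and y of cover_grip in the frame of bed between -0.006 and 0.006 m and z of cover_grip in the frame of bed between 0.027 and 0.0345 m and angle between the x axis of cover_grip and the x axis of bed, either way round below 0.07 rad and angle between the z axis of cover_grip and the z axis of bed, either way round below 0.05 rad and x of pin_tip in the frame of bed_hole between -0.007 and 0.007 m and y of pin_tip in the frame of bed_hole between -0.007 and 0.007 m and z of pin_head in the frame of bed between 0.034 and 0.0425 m and angle between the z axis of pin_head and the z axis of bed, either way round below 0.15 rad and distance between blank_hole and bed_hole below 0.008 m and linear speed of each of pin, cover below 0.02 m/s); the robot touches nothing.
It fails at once if one of the bystanders (punch, brush, hammer, bottle, offcut, shaft collar) is moved more than 40 mm (distance of any of punch_head, wirebrush, hammer, fluid, bar_offcut, collar from where it was at the start of the episode above 0.04 m).
It also fails if it takes over 64 s, if anything falls off the work surface, if the arm or the gripper's body presses on something with over 40 N, if the wrist force passes 120 N, or if a joint passes its speed limit or range.

### The arm

A 6-joint arm with a two-finger parallel gripper is mounted at the origin on the work surface. World frame = base frame: x ahead of the robot, y to its left, z up, the work surface at z = 0. Lengths are in m, angles in rad, forces in N, time in s.
With the tool pointing down it reaches from about 0.225 to 0.875 m from the base axis. Payload 3.4 kg.
Tool frame: the origin (TCP) lies at the very end of the fingers, on their centre line; the grasp point (between the pads) lies 19 mm behind it; z points along the fingers, y is the line along which they close (so a half turn about z gives the same grasp; the last joint's range is limited). The gripper opens to 85 mm and grips with 20 to 120 N. Pads are 22 mm wide; open, the fingers measure 114 mm over their backs; the gripper's body (76 mm by 85 mm) begins 54 mm behind the grasp point. The pads swing forward as they close: fully open they stand 13 mm farther back than shut.
Start: joints at [-1.25, 0.276, 1.505, -0, 1.361, -0.121], TCP at [0.246, -0.52, 0.231] pointing down, gripper open.
Joint ranges: [-2.89, 2.89], [-0.75, 2.08], [0.22, 2.7], [-1.18, 4.32], [0.11, 2.71], [-2.7, 2.7]. Speed limits (rad/s): [2.57, 2.57, 3.14, 3.14, 3.14, 3.14].

### API

Orientations are given as a unit quaternion [w, x, y, z].
In Python, from rig import readout, vision, manip gives the robot as it stands.
- The arm moves only by the shell command python3 -m handwheel 'ROWS' [FORCE]. ROWS is JSON, a list of rows, each a list of 3 entries, a list of its own where there are three numbers: the shift along the tool's x, y, z in mm, then the turn, a rotation vector about the tool's x, y, z in units of 6 degrees (1.0 is 6 degrees), then the closure, from -1 (fully open) to 1 (shut), so that 0 is half open. A call has 1 to 20 rows; each row shifts and turns the commanded pose from where the row before left it, along the tool's axes as they then stand; what a row does not reach is not made up. A row lasts 1/8 s, in which the tool goes at most 62.5 mm and 10.7 degrees, less where a joint would pass 70% of its speed; a pose out of reach is approached as far as the arm can. A call is refused whole if a number of a shift passes 62.5 or a number of a turn 1, either way. A call with a gripper value outside its range is refused whole. The fingers move at their own pace and stop on an object; FORCE is the grip in N (left out, the last holds). Time passes only in rows, so rows that do not move let the fingers close. It gives the time, the measured TCP pose, the force, the opening and the grip force at its end, in the units of the state.
- readout.get_state(): the state, without advancing time (a new reading comes with each control period).
- vision.get_image(name): name is "side" or "top"; returns the picture (480x640x3 uint8, blue, green, red); there is no depth.
- vision.camera_params(name): a dict with "intrinsics" (3x3 intrinsics, pixels), "rvec" (rotation vector, rad) and "tvec" (3), from world to camera coordinates, as OpenCV has them. Camera axes: x right, y down, z forward; pixel columns grow to the right and rows downward; lengths in m; the calibration is good to about 2 mm. A picture is of the moment at which its call begins. camera_params takes no time and is no camera call.
- manip.sign_off(): hands the job in; it is judged then, once.
The state is a dict: "clock": time; "qpos": joint angles; "qd": joint speeds; "effort": joint torques, N m; "position": TCP position; "ee_rot": TCP orientation; "contact_force": force on the tool from outside, world axes, zero at the start; "moment": the same for the moment, N m; "width": finger opening in m; "gripper_force": force on a finger pad.
Only numpy, scipy, OpenCV 4.12 (cv2) and the standard library are available. Lean on these libraries where they do the work, as an engineer would, in place of code of your own. Each camera call takes 0.05 s, during which the arm holds its last target. There are 200 camera calls.

## Working session

There is one attempt and no reset: what is moved stays moved. The work goes in short steps, Python scripts to look and compute and a shell command to move; the robot and the scene stay as the last step left them, time stands still between calls to the robot, and variables do not carry over. Pictures are saved under pics/ and viewed, at most 10 in all, crops included, and the job is handed in when it is done.

```bash
ls; mkdir -p pics; python3 - <<'E'
from rig import readout, vision
import cv2
for n in("side","top"):
    im=vision.get_image(n); cv2.imwrite(f"pics/{n}0.png",im)
    p=vision.camera_params(n); R=cv2.Rodrigues(p["rvec"])[0]
    print(n,p["intrinsics"],-R.T@p["tvec"].ravel() if hasattr(p["tvec"],"ravel") else -R.T@p["tvec"],R)
print(readout.get_state())
E
```

```text
pics
side [[450.37350176   0.         330.03531983]
 [  0.         450.37350176 243.30453484]
 [  0.           0.           1.        ]] [-0.14673071  0.66369137  0.9502829 ] [[-0.71269404 -0.70127941 -0.0165648 ]
 [-0.44935177  0.4745443  -0.75689543]
 [ 0.53865591 -0.53199144 -0.65332604]]
top [[530.65118958   0.         314.57111994]
 [  0.         530.65118958 237.64237085]
 [  0.           0.           1.        ]] [ 0.26634719 -0.00935673  1.41626819] [[-0.03505624 -0.9993836   0.00186714]
 [-0.97871373  0.03395304 -0.20240215]
 [ 0.20221399 -0.00892286 -0.97930071]]
{'clock': 0.1, 'qpos': array([-1.24998949e+00,  2.76574702e-01,  1.50598405e+00,  4.84261715e-05,
        1.36072119e+00, -1.21000091e-01]), 'qd': array([-0.00131399, -0.00110633, -0.00296958, -0.00162598, -0.00112658,
        0.00188862]), 'effort': array([ 1.27104053e-03, -4.17699552e+01, -2.46403795e+01, -1.77881032e-05,
        5.70668824e-03,  8.35210727e-06]), 'position': array([ 0.24571937, -0.51934358,  0.23051069]), 'ee_rot': array([-8.41798805e-04,  9.75700652e-01,  2.19106197e-01, -6.05843013e-05]), 'contact_force': array([0.42496595, 0.08732517, 0.1054271 ]), 'moment': array([-0.0206426 , -0.02133721, -0.01611683]), 'gripper_force': 0.0, 'width': 0.08561981094437267}
```

View pics/side0.png

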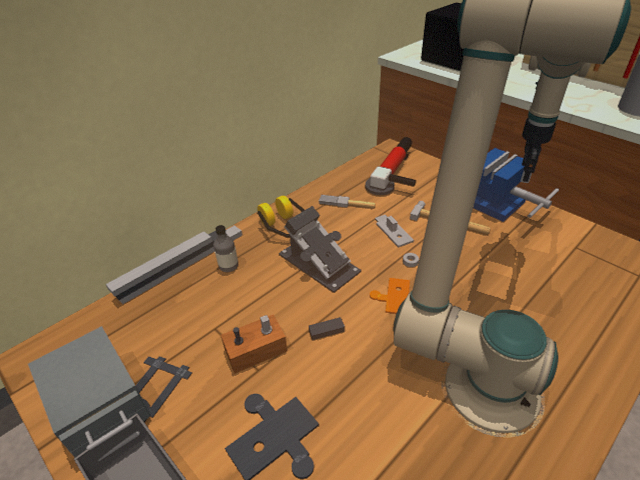

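View pics/top0.png

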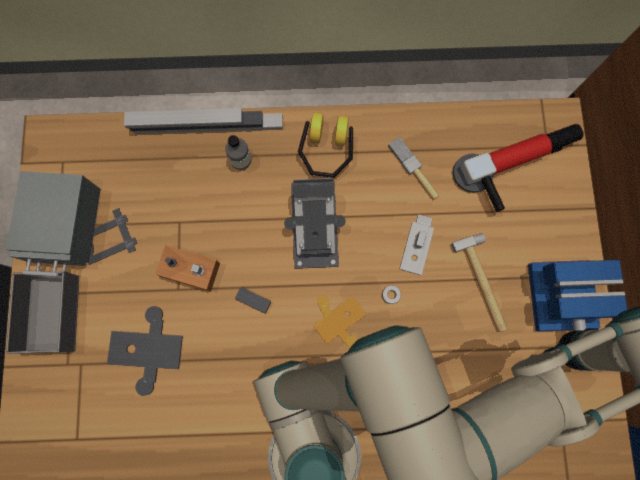

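The side view shows the jig at about (320,250), the plate at (394,230) and the block at (255,343), with the bright pin at (265,325). In the top view the jig is at (316,225), the plate at (417,245) and the pin at (196,268). I'll zoom in on these.

```bash
python3 - <<'E'
import cv2,numpy as np
t=cv2.imread("pics/top0.png");s=cv2.imread("pics/side0.png")
z=lambda im,x,y,w,h,W,H:cv2.resize(im[y:y+h,x:x+w],(W,H),interpolation=cv2.INTER_CUBIC)
# each with scale 5 (80x60->400x300)
a=z(t,275,172,80,100,320,400) # x4
a=z(t,280,175,72,100,288,400)
b=z(t,395,205,50,75,200,300)
c=z(t,150,240,75,55,300,220)
d=z(s,275,200,90,90,360,360)
e=z(s,370,205,50,50,200,200)
f=z(s,215,305,80,70,320,280)
o=np.zeros((600,800,3),np.uint8)
o[:400,:288]=a;o[:300,290:490]=b;o[300:500,290:490]=e
o[:360,495:795][:,:]=z(s,280,200,75,90,300,360)
o[400:600,:272]=z(t,152,243,68,50,272,200); o[365:600,495:795]=z(s,215,308,75,59,300,235)
cv2.imwrite("pics/zoom.png",o)
E
```

```text
(no output)
```

View pics/zoom.png

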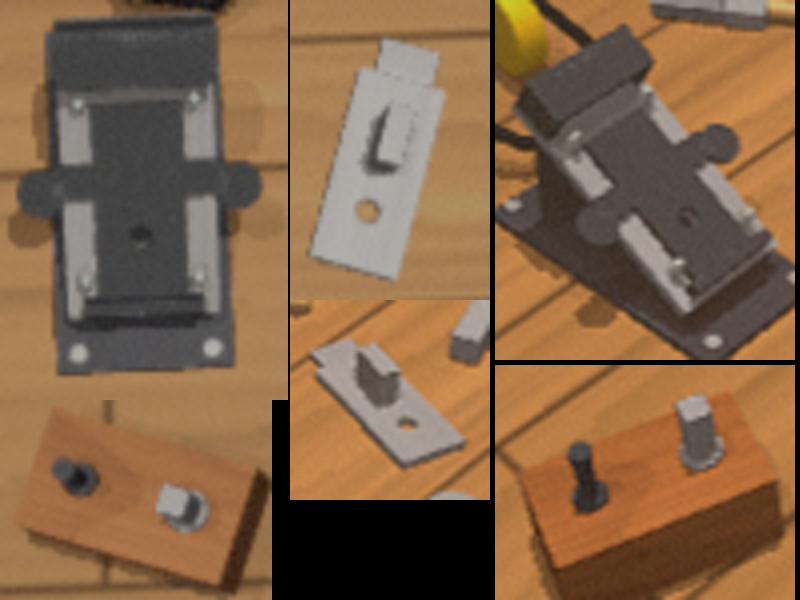

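The zoom shows the dowel tips, hole, plate corners and block corners clearly. I'll fit planar poses (x, y, yaw) to these points across both views.

```bash
cat > h.py <<'E'
import numpy as np,cv2
from rig import readout,vision
from scipy.optimize import least_squares
from scipy.spatial.transform import Rotation as R
P={n:vision.camera_params(n) for n in("side","top")}
def proj(n,X): 
    p=P[n];return cv2.projectPoints(np.asarray(X,float).reshape(-1,3),np.array(p["rvec"],float),np.array(p["tvec"],float),np.array(p["intrinsics"]),None)[0][:,0]
def onplane(n,uv,z):
    p=P[n];r=cv2.Rodrigues(np.array(p["rvec"],float))[0];c=-r.T@np.ravel(p["tvec"])
    d=r.T@np.linalg.inv(p["intrinsics"])@np.array([uv[0],uv[1],1.]);return c+d*(z-c[2])/d[2]
def fit(obs,z0,pitch,x0):
    # obs: list (cam, local pt mm, px)
    T=lambda v:R.from_euler('ZY',[v[2],pitch])
    f=lambda v:np.concatenate([proj(n,T(v).apply(np.array(l)/1e3)+[v[0],v[1],z0])[0]-u for n,l,u in obs])
    s=least_squares(f,x0,loss='soft_l1');print("xy",s.x[:2].round(4),"yaw",np.degrees(s.x[2]).round(2));print(f(s.x).reshape(-1,2).round(1).tolist());return s.x,T(s.x)
def jac(t,o,sc,off,pts): return [((a-off[0])/sc+o[0],(b-off[1])/sc+o[1]) for a,b in pts]
def tool():
    s=readout.get_state();q=s["ee_rot"];return np.array(s["position"]),R.from_quat([q[1],q[2],q[3],q[0]]),s
E
python3 - <<'E'
from h import *
D=[(50,37,19),(50,-37,19),(-70,37,19),(-70,-37,19),(-45,0,6)]
c=(-.5,-.5)
t=jac(0,(280,175),4,(0,0),[(77,103),(193,97),(86,280),(198,274),(140,234)])
s=jac(0,(280,200),4,(495,0),[(575,138),(647,92),(678,267),(748,211),(690,216)])
print("bed");fit([("top",a,b) for a,b in zip(D,t)]+[("side",a,b) for a,b in zip(D,s)],.08,-np.pi/6,[.5,0,0])
C=[(-88,30,-17),(-88,-30,-17),(47,30,-17),(47,-30,-17),(72,20,-17),(72,-20,-17),(-48,0,-17)]
t=jac(0,(395,205),4,(290,0),[(310,257),(397,279),(357,70),(444,92),(382,40),(440,54),(367,211)])
s=jac(0,(370,205),4,(290,300),[(405,460),(465,440),(408,423)])
print("cover");fit([("top",a,b) for a,b in zip(C,t)]+[("side",a,b) for a,b in zip([C[0],C[1],C[6]],s)],.025,0,[.45,-.25,-.2])
B=[(40,70,60),(-40,70,60),(40,-70,60),(-40,-70,60),(0,-36,105)]
t=jac(0,(152,243),4,(0,400),[(52,410),(22,525),(262,470),(232,583),(172,500)])
s=jac(0,(215,308),4,(495,365),[(555,567),(778,475),(523,472),(730,395),(693,405)])
print("block");
Bs=[(40,70,60),(-40,70,60),(40,-70,60),(-40,-70,60),(0,-36,105)]
for p,u in zip(B,t):print(p,onplane("top",u,p[2]/1e3).round(3))
for u,z in zip(s,[60,60,60,60,105]):print(onplane("side",u,z/1e3).round(3))
fit([("top",a,b) for a,b in zip(B,t)],0,0,[.4,.3,-.2])
E
```

```text
bed
xy [ 0.5977 -0.0215] yaw 0.78
[[-0.7, -0.3], [-0.5, -0.1], [-0.6, 0.3], [-0.2, 0.4], [-0.4, 0.4], [0.2, -1.4], [0.3, -1.5], [0.7, -1.8], [0.6, -0.5], [-0.4, -0.2]]
cover
xy [ 0.5377 -0.3032] yaw -18.52
[[-0.4, -0.3], [-0.4, 0.5], [0.4, -0.6], [0.0, -0.0], [-0.0, -0.6], [-0.3, -0.1], [-0.1, 0.2], [0.3, 0.4], [1.0, -0.3], [0.5, -0.3]]
block
(40, 70, 60) [0.539 0.368 0.06 ]
(-40, 70, 60) [0.464 0.385 0.06 ]
(40, -70, 60) [0.495 0.231 0.06 ]
(-40, -70, 60) [0.422 0.25  0.06 ]
(0, -36, 105) [0.47  0.279 0.105]
[0.468 0.395 0.06 ]
[0.424 0.26  0.06 ]
[0.539 0.367 0.06 ]
[0.494 0.239 0.06 ]
[0.471 0.281 0.105]
xy [0.4805 0.3098] yaw -16.84
[[1.0, -0.0], [-1.2, 0.8], [0.0, -1.4], [-1.6, 0.2], [1.6, 0.0]]
```

```bash
cat >> h.py <<'E'
def down(heading,pitch=0):
    # tool x along heading tilted up by pitch(deg), tool z into surface
    return R.from_euler('ZY',[heading,-pitch],degrees=True)*R.from_euler('x',180,degrees=True)
def delta(p,Rt):
    p0,R0,s=tool();rv=(R0.inv()*Rt).as_rotvec(degrees=True)/6
    print("t",round(s["clock"],2),"pos",p0.round(4),"w",round(s["width"],4),"F",np.round(s["contact_force"],1))
    print("shift first mm",(R0.inv().apply(np.array(p)-p0)*1e3).round(1),"turn",rv.round(2),"shift after",(Rt.inv().apply(np.array(p)-p0)*1e3).round(1))
BED=R.from_euler('ZY',[0.8,-30],degrees=True);B0=np.array([.5977,-.0215,.08])
bed=lambda l:B0+BED.apply(np.array(l)/1e3)
tobed=lambda p:BED.inv().apply(p-B0)*1e3
E
python3 - <<'E'
from h import *
delta([.5377,-.3032,.10],down(-18.5))
E
```

```text
t 0.1 pos [ 0.2457 -0.5193  0.2305] w 0.0856 F [0.4 0.1 0.1]
shift first mm [356.3 -70.3 130.7] turn [-0.02  0.    7.3 ] shift after [ 208.3 -297.6  130.5]
```

```bash
python3 -m handwheel '[[[36,-7,5],[0,0,0],0],[[36,-7,5],[0,0,0],0],[[36,-7,5],[0,0,0],0],[[36,-7,5],[0,0,0],0],[[36,-7,5],[0,0,0],0],[[36,-7,5],[0,0,0],0],[[36,-7,5],[0,0,0],0],[[36,-7,5],[0,0,0],0],[[36,-7,5],[0,0,0],0],[[32,-7,5],[0,0,0],0],[[0,0,10],[0,0,1],0],[[0,0,10],[0,0,1],0],[[0,0,10],[0,0,1],0],[[0,0,10],[0,0,1],0],[[0,0,10],[0,0,1],0],[[0,0,10],[0,0,1],0],[[0,0,10],[0,0,1],0],[[0,0,10],[0,0,0.3],0],[[0,0,0],[0,0,0],0]]' 40
python3 - <<'E'
from h import *
delta([.5377,-.3032,.014],down(-18.5))
t=vision.get_image("top");s=vision.get_image("side")
z=lambda im,x,y,w,h:cv2.resize(im[y:y+h,x:x+w],(400,400),interpolation=cv2.INTER_CUBIC)
cv2.imwrite("pics/a.png",np.hstack([z(t,370,190,100,100),z(s,350,180,100,100)]))
E
```

```text
clock: 2.48
position: [0.5371, -0.3039, 0.1001]
ee_rot: [-0.001, 0.987, -0.16, -0.001]
contact_force: [-0.3, -0.2, 0.8]
width: 0.0427
gripper_force: 0.0
t 2.48 pos [ 0.5371 -0.3039  0.1001] w 0.0427 F [-0.3 -0.2  0.8]
shift first mm [ 0.6 -0.8 86.1] turn [-0.01  0.02  0.01] shift after [ 0.4 -0.8 86.1]
```

View pics/a.png

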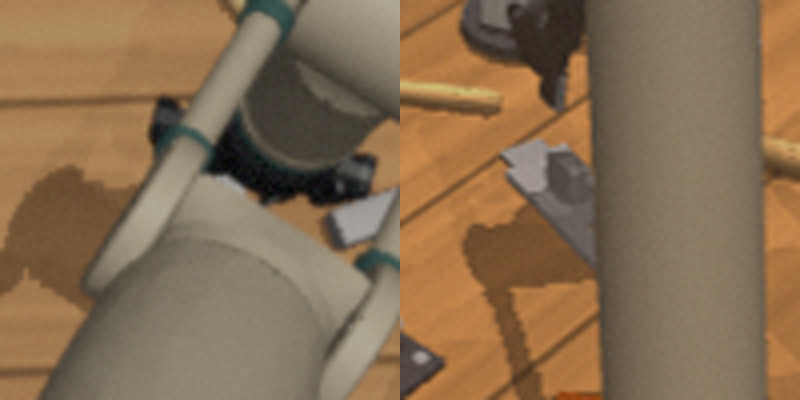

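The arm hides the plate in the top view, but the side view agrees with the fit. I'll go down and grip.

```bash
python3 -m handwheel '[[[0,-0.5,30],[0,0,0],0],[[0.5,-0.3,30],[0,0,0],0],[[0,0,20],[0,0,0],0],[[0,0,7],[0,0,0],0],[[0,0,0],[0,0,0],1],[[0,0,0],[0,0,0],1],[[0,0,0],[0,0,0],1],[[0,0,0],[0,0,0],1],[[0,0,0],[0,0,0],1]]' 70
python3 - <<'E'
from h import *
print(tool()[0], down(0).inv().apply(tool()[1].apply([1,0,0])), tool()[2]["contact_force"])
E
```

```text
clock: 3.7
position: [0.5391, -0.3039, 0.0153]
ee_rot: [0.0, 0.987, -0.161, 0.001]
contact_force: [0.5, 1.8, 5.8]
width: 0.0167
gripper_force: 70.2
[ 0.53910423 -0.30393602  0.01525896] [ 0.94840188  0.31706621 -0.00170169] [0.49581491 1.76297076 5.81557564]
```

```bash
cat >> h.py <<'E'
G=np.array([-1.3,0.,-9.7])/1e3  # grip centre in tool frame
def cov(tipx,tipz,a,y=0):
    Rc=BED*R.from_euler('y',a,degrees=True);Rt=Rc*R.from_euler('x',180,degrees=True)
    g=bed([tipx,y,tipz])-Rc.apply(np.array([72,0,-21])/1e3)
    return g-Rt.apply(G),Rt
def where():
    p,Rt,s=tool();Rc=Rt*R.from_euler('x',180,degrees=True);tip=p+Rt.apply(G)+Rc.apply(np.array([72,0,-21])/1e3)
    print("tip in bed",tobed(tip).round(1),"rot rel bed",(BED.inv()*Rc).as_rotvec(degrees=True).round(1),"F tool",Rt.inv().apply(s["contact_force"]).round(1),"w",s["width"])
E
python3 - <<'E'
from h import *
p,Rt,s=tool();print(Rt.inv().apply(np.array([.5377,-.3032,.025])-p)*1e3)
P1,R1=cov(50,60,15);print(P1);delta(P1,R1)
E
```

```text
[-1.54856272 -0.24994758 -9.74376585]
[ 0.5397913  -0.02230861  0.14957798]
t 3.7 pos [ 0.5391 -0.3039  0.0153] w 0.0167 F [0.5 1.8 5.8]
shift first mm [ -88.4 -267.3 -134.5] turn [ 0.43  2.46 -3.19] shift after [  39.2 -281.6 -128.5]
```

```bash
python3 -m handwheel '[[[0,0,-10],[0,0,0],1],[[0,0,-30],[0,0,0],1],[[0,0,-40],[0,0,0],1],[[0,0,-40],[0,0,0],1],[[0,0,-40],[0,0,0],1],[[0,0,-40],[0,0,0],1],[[-11,-33,0],[0,0,0],1],[[-11,-33,0],[0,0,0],1],[[-11,-33,0],[0,0,0],1],[[-11,-33,0],[0,0,0],1],[[-11,-33,0],[0,0,0],1],[[-11,-33,0],[0,0,0],1],[[-11,-33,0],[0,0,0],1],[[-11,-33,0],[0,0,0],1],[[0,0,0],[0.11,0.62,-0.8],1],[[0,0,0],[0.11,0.62,-0.8],1],[[0,0,0],[0.11,0.62,-0.8],1],[[0,0,0],[0.11,0.62,-0.8],1],[[0,0,0],[0,0,0],1]]'
python3 - <<'E'
from h import *
where();delta(*cov(48,40,15))
E
```

```text
clock: 6.08
position: [0.5357, -0.0254, 0.2129]
ee_rot: [-0.002, 0.992, 0.006, 0.128]
contact_force: [-1.2, -0.1, -5.0]
width: 0.017
gripper_force: 69.7
tip in bed [ 78.   -3.1 116.6] rot rel bed [ 0.1 15.2 -0.1] F tool [-2.4  0.1  4.6] w 0.01696745012081788
t 6.08 pos [ 0.5357 -0.0254  0.2129] w 0.017 F [-1.2 -0.1 -5. ]
shift first mm [-8.8 -2.8 82.1] turn [-0.02  0.04 -0.01] shift after [-9.2 -3.  82.1]
```

```bash
python3 -m handwheel '[[[-9,-3,10],[0,0.04,0],1],[[0,0,24],[0,0,0],1],[[0,0,24],[0,0,0],1],[[0,0,24],[0,0,0],1],[[0,0,0],[0,0,0],1],[[0,0,0],[0,0,0],1]]'
python3 - <<'E'
from h import *
where();delta(*cov(50,12,15))
t=vision.get_image("top");s=vision.get_image("side");cv2.imwrite("pics/t1.png",t);cv2.imwrite("pics/s1.png",s)
z=lambda im,x,y,w,h:cv2.resize(im[y:y+h,x:x+w],(400,500),interpolation=cv2.INTER_CUBIC)
cv2.imwrite("pics/b.png",np.hstack([z(t,275,170,80,100),z(s,275,180,80,100)]))
E
```

```text
clock: 6.82
position: [0.5521, -0.0223, 0.1333]
ee_rot: [-0.002, 0.991, 0.007, 0.133]
contact_force: [0.2, 1.4, -5.8]
width: 0.0167
gripper_force: 69.5
tip in bed [52.7 -0.1 40.1] rot rel bed [ 0.1 14.7 -0. ] F tool [-1.3 -1.4  5.7] w 0.016657263355123127
t 6.83 pos [ 0.5521 -0.0223  0.1333] w 0.0167 F [ 0.2  1.4 -5.8]
shift first mm [ 4.6 -0.1 27.5] turn [-0.02 -0.05 -0.  ] shift after [ 4.8 -0.1 27.5]
```

View pics/b.png

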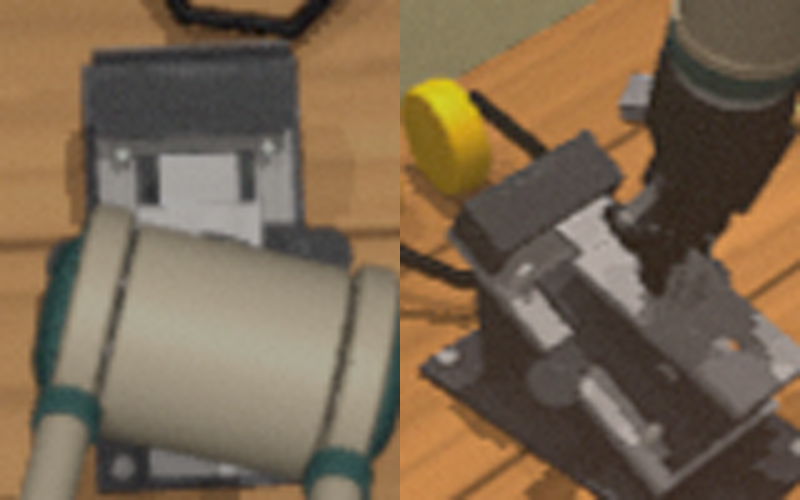

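The top view shows the tongue at crop (162–240,152) and the dowel tips at (122,155) and (268,148). The tongue seems to sit about 2–3 mm toward −y. I'll measure that more accurately.

```bash
python3 - <<'E'
from h import *
g=cv2.cvtColor(cv2.imread("pics/t1.png"),cv2.COLOR_BGR2GRAY)
g0=cv2.cvtColor(cv2.imread("pics/top0.png"),cv2.COLOR_BGR2GRAY)
for r in(201,203,205,208,212):print(r,g[r,292:340].tolist())
for n,(x,y) in {"L":(299,200),"R":(328,199),"l":(301,245),"r":(329,243)}.items():
    w=g0[y-4:y+5,x-4:x+5].astype(float);w=np.clip(w-np.percentile(w,80),0,None);yy,xx=np.mgrid[y-4:y+5,x-4:x+5];print(n,(w*xx).sum()/w.sum(),(w*yy).sum()/w.sum())
print(proj("top",[bed((50,37,19)),bed((50,-37,19)),bed((-70,37,19)),bed((-70,-37,19)),bed((52.7,19.9,44)),bed((52.7,-20.1,44))]))
E
```

```text
201 [61, 56, 82, 105, 108, 99, 126, 159, 125, 94, 76, 68, 67, 70, 97, 152, 159, 158, 154, 157, 156, 155, 155, 155, 156, 155, 156, 154, 153, 153, 112, 74, 67, 71, 99, 104, 109, 128, 129, 139, 141, 111, 84, 87, 122, 125, 127, 127]
203 [59, 60, 101, 137, 139, 115, 107, 108, 103, 124, 81, 63, 66, 65, 100, 156, 163, 162, 162, 164, 163, 163, 162, 161, 163, 165, 164, 163, 164, 156, 117, 78, 72, 85, 122, 118, 136, 140, 136, 144, 146, 116, 84, 93, 117, 121, 117, 120]
205 [66, 57, 91, 137, 142, 143, 139, 142, 139, 138, 95, 71, 63, 64, 84, 155, 161, 164, 164, 162, 163, 161, 163, 163, 161, 165, 164, 162, 160, 159, 132, 81, 68, 80, 126, 143, 146, 147, 145, 148, 145, 113, 82, 96, 119, 122, 123, 120]
208 [62, 59, 86, 138, 140, 143, 146, 144, 142, 140, 97, 68, 51, 45, 78, 154, 162, 163, 162, 164, 162, 162, 162, 162, 163, 163, 160, 162, 161, 159, 139, 83, 63, 74, 127, 142, 147, 146, 144, 147, 147, 127, 85, 88, 119, 125, 127, 127]
212 [70, 81, 105, 119, 116, 114, 114, 110, 115, 119, 140, 161, 161, 162, 160, 161, 163, 169, 164, 169, 165, 165, 166, 164, 166, 168, 169, 167, 165, 162, 164, 164, 164, 168, 165, 140, 146, 147, 144, 146, 147, 132, 87, 84, 119, 121, 122, 122]
L 297.65 202.13181818181818
R 329.7151162790698 200.8953488372093
l 300.06666666666666 244.35
r 329.60526315789474 242.78947368421052
[[298.547095   200.48368289]
 [327.77473007 199.11489469]
 [300.90205303 245.28171386]
 [329.32858983 243.92216144]
 [305.34942797 201.59686284]
 [321.44280356 200.84266758]]
```

Dowel mid and tongue agree to about 0.5–1 mm (tongue slightly to −y). I'll nudge 0.7 mm and insert.

```bash
python3 -m handwheel '[[[2,-0.7,10],[0,0,0],1],[[2,0,10],[0,0,0],1],[[0.6,0,7],[0,0,0],1],[[0,0,0],[0,0,0],1],[[6.5,0,-1.5],[0,0,0],1],[[6.5,0,-1.5],[0,0,0],1],[[0,0,0],[0,0,0],1]]'
python3 - <<'E'
from h import *
where();delta(*cov(79,9.5,15,0.7))
E
```

```text
clock: 7.8
position: [0.5764, -0.0213, 0.1154]
ee_rot: [-0.002, 0.991, 0.007, 0.134]
contact_force: [-0.0, 0.5, -4.2]
width: 0.0165
gripper_force: 69.7
tip in bed [64.8  0.6 12.6] rot rel bed [ 0.1 14.6  0. ] F tool [-1.1 -0.5  4.1] w 0.016504830723659544
t 7.8 pos [ 0.5764 -0.0213  0.1154] w 0.0165 F [-0.   0.5 -4.2]
shift first mm [14.6 -0.2 -1.1] turn [-0.01 -0.07  0.  ] shift after [14.6 -0.2 -1.2]
```

```bash
python3 -m handwheel '[[[4,0,-0.3],[0,0,0],1],[[4,0,-0.3],[0,0,0],1],[[4,0,-0.3],[0,0,0],1],[[2.6,0,-0.3],[0,0,0],1],[[0,0,0],[0,0,0],1]]'
python3 - <<'E'
from h import *
where();
for a in(10,5,0):
    print(a);delta(*cov(79,10,a,0.7))
E
```

```text
clock: 8.43
position: [0.5889, -0.0209, 0.1194]
ee_rot: [-0.002, 0.991, 0.007, 0.133]
contact_force: [-0.3, 0.5, -5.6]
width: 0.0169
gripper_force: 69.7
tip in bed [77.6  0.8  9.7] rot rel bed [ 0.1 14.7  0. ] F tool [-1.8 -0.5  5.3] w 0.0169377257597157
10
t 8.43 pos [ 0.5889 -0.0209  0.1194] w 0.0169 F [-0.3  0.5 -5.6]
shift first mm [0.6 0.  5.2] turn [-0.02  0.78  0.  ] shift after [0.1 0.  5.2]
5
t 8.43 pos [ 0.5889 -0.0209  0.1194] w 0.0169 F [-0.3  0.5 -5.6]
shift first mm [ 0.3  0.1 11.4] turn [-0.02  1.62  0.  ] shift after [-1.6  0.  11.3]
0
t 8.43 pos [ 0.5889 -0.0209  0.1194] w 0.0169 F [-0.3  0.5 -5.6]
shift first mm [ 0.7  0.1 17.6] turn [-0.02  2.45  0.  ] shift after [-3.8  0.  17.2]
```

```bash
python3 -m handwheel '[[[0.1,0,3.4],[0,0.5,0],1],[[0.1,0,3.4],[0,0.5,0],1],[[0,0,3.4],[0,0.5,0],1],[[0,0,3.3],[0,0.5,0],1],[[0,0,0],[0,0,0],1]]'
python3 - <<'E'
from h import *
where();delta(*cov(78,10,0,0.7))
E
```

```text
clock: 9.05
position: [0.5911, -0.0203, 0.1053]
ee_rot: [-0.003, 0.972, 0.007, 0.234]
contact_force: [-0.6, -0.4, -4.8]
width: 0.0168
gripper_force: 69.8
tip in bed [77.   1.3 10.3] rot rel bed [ 0.2  3.  -0.1] F tool [-2.7  0.4  4. ] w 0.016803199772817398
t 9.05 pos [ 0.5911 -0.0203  0.1053] w 0.0168 F [-0.6 -0.4 -4.8]
shift first mm [0.6 0.6 3.9] turn [-0.03  0.49 -0.01] shift after [0.4 0.6 3.9]
```

```bash
python3 -m handwheel '[[[0,0.3,2],[0,0.25,0],1],[[0,0.3,2],[0,0.25,0],1],[[0,0,1],[0,0,0],1],[[0,0,0],[0,0,0],1]]'
python3 - <<'E'
from h import *
where();delta(*cov(75,10,0,0.7))
t=vision.get_image("top");s=vision.get_image("side");cv2.imwrite("pics/s2.png",s)
z=lambda im,x,y,w,h:cv2.resize(im[y:y+h,x:x+w],(400,500),interpolation=cv2.INTER_CUBIC)
cv2.imwrite("pics/c.png",np.hstack([z(t,275,170,80,100),z(s,275,180,80,100)]))
E
```

```text
clock: 9.55
position: [0.5953, -0.0211, 0.1026]
ee_rot: [-0.003, 0.965, 0.007, 0.26]
contact_force: [-5.0, -0.5, -0.3]
width: 0.0171
gripper_force: 70.8
tip in bed [79.9  0.5  9.7] rot rel bed [ 0.1 -0.2  0. ] F tool [-4.5  0.4 -2.3] w 0.017067284371548003
t 9.55 pos [ 0.5953 -0.0211  0.1026] w 0.0171 F [-5.  -0.5 -0.3]
shift first mm [-4.9 -0.3 -0.5] turn [-0.02 -0.03  0.  ] shift after [-4.9 -0.3 -0.5]
```

View pics/c.png

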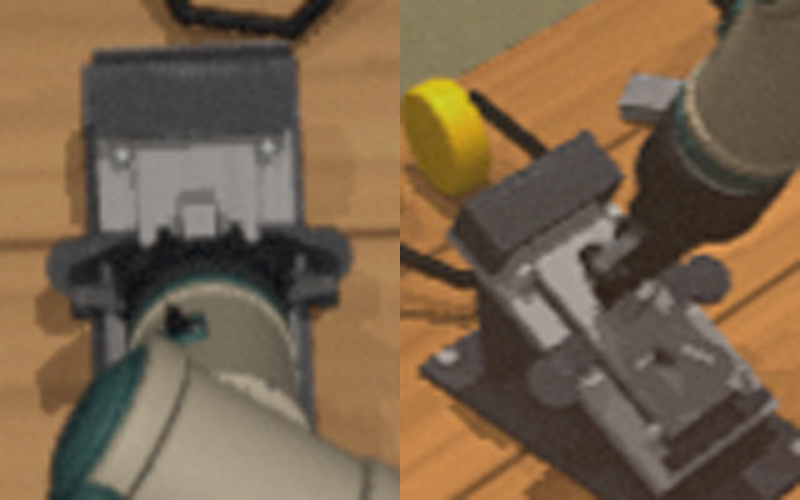

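The plate is flat between the dowels, with the tongue under the ledge. I'll slide it back to the stop.

```bash
python3 -m handwheel '[[[-1.5,0,0],[0,0,0],1],[[-1.5,0,0],[0,0,0],1],[[-1.5,0,0],[0,0,0],1],[[-1.5,0,0],[0,0,0],1],[[0,0,0],[0,0,0],1]]'
python3 - <<'E'
from h import *
where()
E
```

```text
clock: 10.28
position: [0.5921, -0.0221, 0.1008]
ee_rot: [-0.002, 0.965, 0.007, 0.263]
contact_force: [1.1, 1.5, 6.1]
width: 0.0166
gripper_force: 71.2
tip in bed [76.4 -0.5 10.1] rot rel bed [ 0.  -0.5  0. ] F tool [ 4.1 -1.5 -4.7] w 0.01656605829219238
```

```bash
python3 -m handwheel '[[[0,0,0],[0,0,0],0.4],[[0,0,0],[0,0,0],0.2],[[0,0,0],[0,0,0],0.2],[[0,0,0],[0,0,0],0.2],[[0,0,0],[0,0,0],0.2],[[0,0,-15],[0,0,0],0.2],[[0,0,-30],[0,0,0],0.2],[[0,0,-40],[0,0,0],0.2],[[0,0,-40],[0,0,0],0.2],[[0,0,-40],[0,0,0],0.2],[[0,0,0],[0,0,0],0.2]]'
python3 - <<'E'
from h import *
delta([.470,.280,.17],down(-17))
t=vision.get_image("top");s=vision.get_image("side");cv2.imwrite("pics/s3.png",s);cv2.imwrite("pics/t3.png",t)
z=lambda im,x,y,w,h:cv2.resize(im[y:y+h,x:x+w],(400,500),interpolation=cv2.INTER_CUBIC)
cv2.imwrite("pics/d.png",np.hstack([z(t,275,170,80,100),z(s,275,180,80,100)]))
E
```

```text
clock: 11.65
position: [0.5076, -0.0234, 0.2461]
ee_rot: [-0.001, 0.964, 0.007, 0.265]
contact_force: [0.0, 0.2, 0.1]
width: 0.0342
gripper_force: 0.0
t 11.65 pos [ 0.5076 -0.0234  0.2461] w 0.0342 F [0.  0.2 0.1]
shift first mm [ -67.4 -304.    48.1] turn [-0.78 -5.08  2.9 ] shift after [-124.7 -279.1   76.1]
```

View pics/d.png

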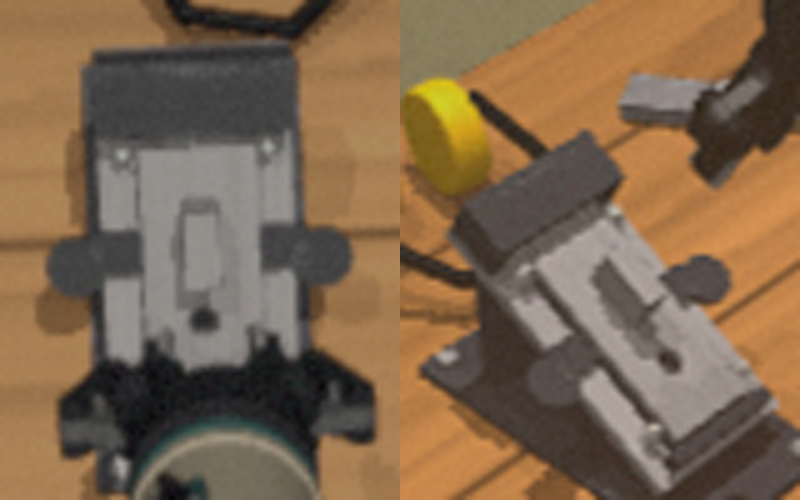

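Both views show the plate flat, with the hole dark at crop top (204,319) and side (670,362). I'll refine the hole and pin axis numerically, and start moving towards the pin.

```bash
python3 -m handwheel '[[[0,0,0],[-0.11,-0.73,0.415],0],[[0,0,0],[-0.11,-0.73,0.415],0],[[0,0,0],[-0.11,-0.73,0.415],0],[[0,0,0],[-0.11,-0.73,0.415],0],[[0,0,0],[-0.11,-0.73,0.415],0],[[0,0,0],[-0.11,-0.73,0.415],0],[[0,0,0],[-0.11,-0.72,0.41],0],[[-14,-31,3],[0,0,0],0],[[-14,-31,3],[0,0,0],0],[[-14,-31,3],[0,0,0],0],[[-14,-31,3],[0,0,0],0],[[-14,-31,3],[0,0,0],0],[[-14,-31,3],[0,0,0],0],[[-14,-31,3],[0,0,0],0],[[-14,-31,3],[0,0,0],0],[[-13,-31,3],[0,0,0],0],[[0,0,0],[0,0,0],0]]'
python3 - <<'E'
from h import *
delta([.470,.280,.15],down(-17))
print("hole pred",proj("top",bed((-45,0,14))),proj("side",bed((-45,0,14))))
for n,c in(("top",(315.4,233.3)),("side",(328.6,252.))):
    g=cv2.cvtColor(cv2.imread(f"pics/{n[0]}3.png"),cv2.COLOR_BGR2GRAY).astype(float)
    x,y=round(c[0]),round(c[1]);w=g[y-5:y+6,x-5:x+6];w=np.clip(110-w,0,None);yy,xx=np.mgrid[y-5:y+6,x-5:x+6];print(n,(w*xx).sum()/w.sum(),(w*yy).sum()/w.sum());print(g[y-4:y+5,x-5:x+6].astype(int))
z=lambda im,x,y,w,h:cv2.resize(im[y:y+h,x:x+w],(400,400),interpolation=cv2.INTER_CUBIC)
t=vision.get_image("top");s=vision.get_image("side")
cv2.imwrite("pics/e.png",np.hstack([z(t,150,220,80,80),z(s,215,280,80,80)]))
E
```

```text
clock: 13.88
position: [0.468, 0.2824, 0.2141]
ee_rot: [-0.001, 0.989, -0.146, -0.007]
contact_force: [0.4, -0.4, 0.4]
width: 0.0425
gripper_force: 0.0
t 13.88 pos [0.468  0.2824 0.2141] w 0.0425 F [ 0.4 -0.4  0.4]
shift first mm [ 3.5  1.7 64.1] turn [0.01 0.13 0.04] shift after [ 2.6  1.7 64.1]
hole pred [[314.67069102 234.87390828]] [[329.26812568 252.62783951]]
top 315.21742482652274 233.0840400925212
[[115 105 108 106 102  96 103 130 131 132 130]
 [115 107 106 104 101 100  97 125 131 131 133]
 [119 110 109 101  87  74  81 116 130 132 129]
 [138 138 132  93  60  47  53  77 106 129 132]
 [144 144 124  74  47  44  42  55  87 133 140]
 [141 142 115  70  46  43  45  57  86 132 141]
 [143 138 126  88  62  65  63  70  89 133 139]
 [137 138 134 114  97 100  98 110 128 142 143]
 [130 137 137 133 135 132 131 136 140 141 145]]
side 327.96072931276296 251.1711079943899
[[104 103 101 122 145 145 145 151 153 154 156]
 [115 113 106  95 112 135 145 159 154 152 154]
 [115 115  97  74  73  87 121 154 161 153 156]
 [123 125  96  47  55  64  92 134 161 156 156]
 [163 163 124  64  60  55  68 124 161 159 152]
 [159 162 152 111  80  68  68 129 164 157 158]
 [157 158 163 143 107  93 108 141 160 158 157]
 [159 159 157 152 151 153 158 159 162 158 156]
 [156 160 159 151 149 148 151 155 157 157 156]]
```

View pics/e.png

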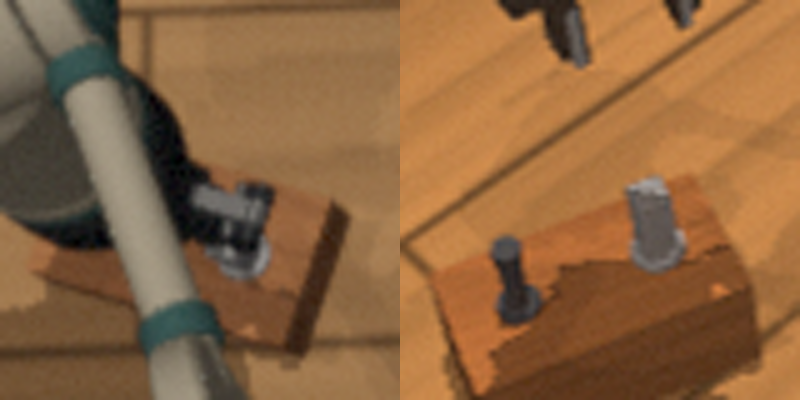

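The pin stands upright at the side crop (648,187), with its collar at (657,252), and the open fingers are above it. Next I'll recompute the pin head and hole, with the half-pixel resize bias removed.

```bash
python3 - <<'E'
from h import *
print("pin top/side",onplane("side",(264.2,317.0),.105),onplane("top",(194.6,267.6),.105), "collar top-view",onplane("top",(197.9,270.1),.065))
def tri(ut,us):
    f=lambda X:np.concatenate([proj("top",X)[0]-ut,proj("side",X)[0]-us]);r=least_squares(f,[.5,0,.1]);return r.x,r.fun
h,r=tri((315.25,233.4),(328.0,251.1));print("hole",h,tobed(h),r.round(2))
for n,u in(("top",(315.25,233.4)),("side",(328.0,251.1))):print(tobed(onplane(n,u,.0696)))
D=[(50,37,19),(50,-37,19),(-70,37,19),(-70,-37,19)]
t=jac(0,(280-.375,175-.375),4,(0,0),[(77,103),(193,97),(86,280),(198,274)])
s=jac(0,(280-.375,200-.375),4,(495,0),[(575,138),(647,92),(678,267),(748,211)])
fit([("top",a,b) for a,b in zip(D,t)]+[("side",a,b) for a,b in zip(D,s)],.08,-np.pi/6,[.5,0,0])
delta([.471,.281,.073],down(-17))
E
```

```text
pin top/side [0.47440223 0.2798362  0.105     ] [0.47125899 0.28029252 0.105     ] collar top-view [0.47073212 0.28059769 0.065     ]
hole [ 0.55595791 -0.023117    0.07202507] [-40.15320299  -1.03403663  13.97381055] [-0.26 -0.32  0.46  0.09]
[-41.68815107  -1.69404954  12.05977965]
[-38.60811993  -2.33117014  10.28152283]
xy [ 0.5988 -0.0205] yaw 0.72
[[-0.7, -0.3], [-0.5, -0.1], [-0.6, 0.3], [-0.2, 0.4], [0.1, -1.0], [0.2, -1.1], [0.5, -1.4], [0.5, -0.1]]
t 13.97 pos [0.4685 0.2804 0.2149] w 0.0427 F [ 0.4 -1.   0. ]
shift first mm [  4.   -1.5 141.8] turn [0.01 0.12 0.02] shift after [  2.2  -1.4 141.9]
```

```bash
python3 -m handwheel '[[[3,-1,20],[0,0.12,0.02],0],[[0,0,30],[0,0,0],0],[[0,0,30],[0,0,0],0],[[0,0,30],[0,0,0],0],[[0,0,20],[0,0,0],0],[[0,0,9],[0,0,0],0],[[0,0,0],[0,0,0],0],[[0,0,0],[0,0,0],1],[[0,0,0],[0,0,0],1],[[0,0,0],[0,0,0],1],[[0,0,0],[0,0,0],1],[[0,0,0],[0,0,0],1]]' 60
python3 - <<'E'
from h import *
delta([.4725,.280,.27],down(-17))
E
```

```text
clock: 15.48
position: [0.473, 0.2811, 0.0785]
ee_rot: [-0.001, 0.989, -0.148, 0.002]
contact_force: [-0.3, -1.0, 6.1]
width: 0.0169
gripper_force: 60.4
t 15.47 pos [0.473  0.2811 0.0785] w 0.0169 F [-0.3 -1.   6.1]
shift first mm [   0.7    0.7 -191.5] turn [-0.03 -0.04 -0.01] shift after [-1.000e-01  1.200e+00 -1.915e+02]
```

```bash
python3 -m handwheel '[[[0,0,-10],[0,0,0],1],[[0,0,-20],[0,0,0],1],[[0,0,-40],[0,0,0],1],[[0,0,-40],[0,0,0],1],[[0,0,-40],[0,0,0],1],[[0,0,-40],[0,0,0],1],[[0,0,0],[0,0,0],1]]'
cat >> h.py <<'E'
GP=np.array([0,0,64.5])/1e3 # pin tip in tool
def pin(x,y,z):
    Rt=BED*R.from_euler('x',180,degrees=True);return bed([x,y,z])-Rt.apply(GP),Rt
def wherep():
    p,Rt,s=tool();print("tip in bed",tobed(p+Rt.apply(GP)).round(1),"rot",(BED.inv()*Rt*R.from_euler('x',180,degrees=True)).as_rotvec(degrees=True).round(1),"F tool",Rt.inv().apply(s["contact_force"]).round(1),"w",round(s["width"],4),s["gripper_force"])
E
python3 - <<'E'
from h import *
wherep();delta(*pin(-42,-1,70))
E
```

```text
clock: 16.35
position: [0.4728, 0.2814, 0.2707]
ee_rot: [-0.002, 0.989, -0.148, 0.004]
contact_force: [0.5, 0.3, -1.8]
width: 0.0168
gripper_force: 59.8
tip in bed [-40.9 304.8 169.4] rot [ -4.4  29.3 -17.5] F tool [ 0.4 -0.5  1.8] w 0.0168 59.836068749427795
t 16.35 pos [0.4728 0.2814 0.2707] w 0.0168 F [ 0.5  0.3 -1.8]
shift first mm [109.3 286.2  94.3] turn [ 0.73  4.89 -2.92] shift after [-32.9 305.6  91. ]
```

```bash
python3 -m handwheel '[[[11,29,0],[0,0,0],1],[[11,29,0],[0,0,0],1],[[11,29,0],[0,0,0],1],[[11,29,0],[0,0,0],1],[[11,29,0],[0,0,0],1],[[11,29,0],[0,0,0],1],[[11,29,0],[0,0,0],1],[[11,28,0],[0,0,0],1],[[11,28,0],[0,0,0],1],[[10,27,0],[0,0,0],1],[[0,0,0],[0.122,0.815,-0.487],1],[[0,0,0],[0.122,0.815,-0.487],1],[[0,0,0],[0.122,0.815,-0.487],1],[[0,0,0],[0.122,0.815,-0.487],1],[[0,0,0],[0.122,0.815,-0.487],1],[[0,0,0],[0.122,0.815,-0.487],1],[[0,0,0],[0,0,0],1],[[0,0,0],[0,0,0],1]]'
python3 - <<'E'
from h import *
wherep();delta(*pin(-42,-1,26))
E
```

```text
clock: 18.6
position: [0.4918, -0.0247, 0.2666]
ee_rot: [-0.001, 0.967, 0.007, 0.255]
contact_force: [0.8, 0.4, -0.6]
width: 0.0167
gripper_force: 59.8
tip in bed [  1.   -1.9 150.1] rot [-0.1  0.4  0. ] F tool [ 0.4 -0.4  0.9] w 0.0167 59.815011620521545
t 18.6 pos [ 0.4918 -0.0247  0.2666] w 0.0167 F [ 0.8  0.4 -0.6]
shift first mm [-42.6  -1.1 124.4] turn [0.02 0.07 0.01] shift after [-43.5  -0.7 124.1]
```

```bash
python3 -m handwheel '[[[-22,-1,0],[0,0.07,0],1],[[-22,0,0],[0,0,0],1],[[0,0,30],[0,0,0],1],[[0,0,30],[0,0,0],1],[[0,0,30],[0,0,0],1],[[0,0,24],[0,0,0],1],[[0,0,8],[0,0,0],1],[[0,0,0],[0,0,0],1],[[0,0,0],[0,0,0],1]]'
python3 - <<'E'
from h import *
wherep();delta(*pin(-42,-1,26))
t=vision.get_image("top");s=vision.get_image("side");cv2.imwrite("pics/s4.png",s)
z=lambda im,x,y,w,h:cv2.resize(im[y:y+h,x:x+w],(400,500),interpolation=cv2.INTER_CUBIC)
cv2.imwrite("pics/f.png",np.hstack([z(t,275,170,80,100),z(s,300,200,48,60)]))
p,Rt,_=tool();print("tip px",proj("side",p+Rt.apply(GP)))
E
```

```text
clock: 19.73
position: [0.5154, -0.0238, 0.1407]
ee_rot: [-0.0, 0.965, 0.007, 0.26]
contact_force: [-1.0, 0.1, -2.3]
width: 0.0168
gripper_force: 59.7
tip in bed [-40.7  -1.4  29.2] rot [-0.2 -0.2  0.1] F tool [-2.  -0.1  1.4] w 0.0168 59.7307026386261
t 19.73 pos [ 0.5154 -0.0238  0.1407] w 0.0168 F [-1.   0.1 -2.3]
shift first mm [-1.1 -0.2  3.2] turn [ 0.03 -0.03  0.02] shift after [-1.1 -0.2  3.2]
tip px [[330.51451887 249.04230683]]
```

View pics/f.png

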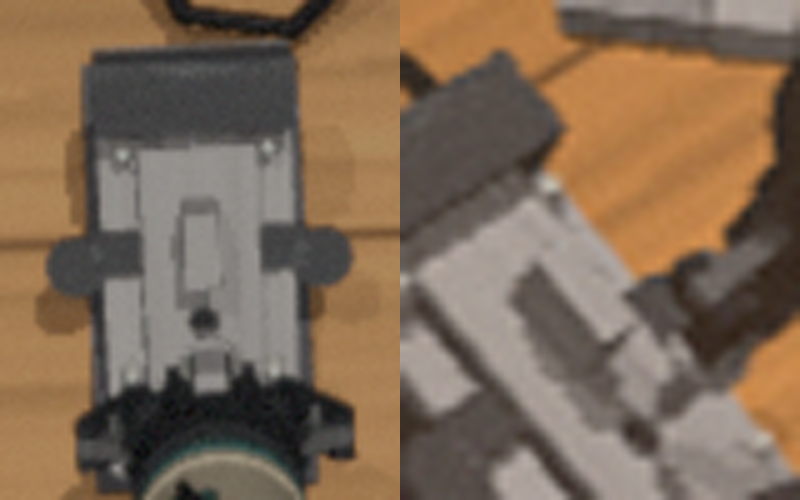

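The pin is square over the plate, its tip predicted at crop (657,412), just above the hole at (642,435). That is within the taper's allowance, so I'll lower it gently.

```bash
python3 -m handwheel '[[[-0.3,0,4],[0,0,0],1],[[0,0,4],[0,0,0],1],[[0,0,4],[0,0,0],1],[[0,0,4],[0,0,0],1],[[0,0,3],[0,0,0],1],[[0,0,0],[0,0,0],1]]'
python3 -c "from h import *;wherep()"
```

```text
clock: 20.58
position: [0.5242, -0.0236, 0.1229]
ee_rot: [-0.0, 0.966, 0.007, 0.259]
contact_force: [1.0, 0.8, -2.5]
width: 0.0169
gripper_force: 59.7
tip in bed [-42.1  -1.3   9.4] rot [-0.1 -0.1  0.1] F tool [-0.3 -0.8  2.7] w 0.0169 59.73093509674072
```

```bash
python3 -m handwheel '[[[0,0,4],[0,0,0],1],[[0,0,4],[0,0,0],1],[[0,0,4],[0,0,0],1],[[0,0,4],[0,0,0],1],[[0,0,0],[0,0,0],1]]'
python3 -c "from h import *;wherep()"
```

```text
clock: 21.2
position: [0.5323, -0.0236, 0.1089]
ee_rot: [-0.0, 0.966, 0.007, 0.259]
contact_force: [0.3, -0.5, -2.2]
width: 0.017
gripper_force: 59.7
tip in bed [-42.1  -1.3  -6.7] rot [-0.1 -0.1  0.1] F tool [-0.8  0.5  2.1] w 0.017 59.73068296909332
```

```bash
python3 -m handwheel '[[[0,0,4],[0,0,0],1],[[0,0,4],[0,0,0],1],[[0,0,4],[0,0,0],1],[[0,0,4],[0,0,0],1],[[0,0,4],[0,0,0],1],[[0,0,2],[0,0,0],1],[[0,0,0],[0,0,0],1]]'
python3 -c "from h import *;wherep()"
```

```text
clock: 22.08
position: [0.5432, -0.0234, 0.0901]
ee_rot: [-0.0, 0.966, 0.007, 0.259]
contact_force: [-0.8, 0.6, -3.3]
width: 0.0169
gripper_force: 59.7
tip in bed [-42.1  -1.3 -28.5] rot [-0.1 -0.1  0.1] F tool [-2.4 -0.6  2.5] w 0.0169 59.69151198863983
```

```bash
python3 -m handwheel '[[[0,0,1.5],[0,0,0],1],[[0,0,1.5],[0,0,0],1],[[0,0,1],[0,0,0],1],[[0,0,1],[0,0,0],1],[[0,0,0],[0,0,0],1]]'
python3 -c "from h import *;wherep()"
```

```text
clock: 22.7
position: [0.5453, -0.0233, 0.0867]
ee_rot: [-0.0, 0.966, 0.007, 0.26]
contact_force: [-7.9, 0.7, 7.8]
width: 0.017
gripper_force: 61.4
tip in bed [-41.9  -1.3 -32.5] rot [-0.1 -0.1  0.1] F tool [ -2.8  -0.7 -10.7] w 0.017 61.387892961502075
```

The collar is seated: tip at z −32.5 against −32 expected, with a 13 N reaction. I'll release and retreat.

```bash
python3 -m handwheel '[[[0,0,0],[0,0,0],0.4],[[0,0,0],[0,0,0],0.2],[[0,0,0],[0,0,0],0.2],[[0,0,0],[0,0,0],0.2],[[0,0,0],[0,0,0],0.2],[[0,0,-15],[0,0,0],0.2],[[0,0,-30],[0,0,0],0.2],[[0,0,-40],[0,0,0],0.2],[[0,0,-40],[0,0,0],0.2],[[0,0,-40],[0,0,0],0.2],[[0,0,0],[0,0,0],0.2],[[0,0,0],[0,0,0],0.2]]'
python3 - <<'E'
from h import *
t=vision.get_image("top");s=vision.get_image("side")
z=lambda im,x,y,w,h:cv2.resize(im[y:y+h,x:x+w],(400,500),interpolation=cv2.INTER_CUBIC)
cv2.imwrite("pics/g.png",np.hstack([z(t,275,170,80,100),z(s,285,190,64,80)]))
E
```

```text
clock: 24.2
position: [0.4628, -0.0241, 0.2281]
ee_rot: [-0.0, 0.966, 0.007, 0.259]
contact_force: [-0.6, 0.5, -0.8]
width: 0.0342
gripper_force: 0.0
```

View pics/g.png

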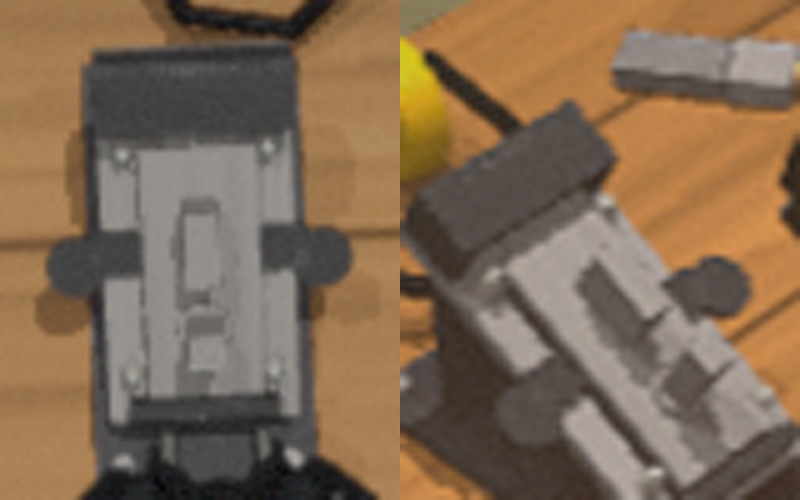

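The plate is flat with its tongue under the ledge. The pin head stands square on it at the top crop (205,350), and the robot is clear of both.

```bash
python3 -c "from rig import manip;print(manip.sign_off())"
```

```text
the job is handed in; nothing more can be done
None
```

I clamped the blank and handed the job in at about 24 s: the plate is hooked under the ledge, flat and back at the stop, the pin is through all three holes with its collar on the plate, and both are released; no verdict came back.

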